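Unload the spun buckets from a swing-out rotor

TASK

The spin is over: lift the two capped buckets off the rotor's pivot pins, straight up and without letting them swing or tip so that the separated samples do not mix again, and gently stand each one upright in its own pocket of the white carrying rack. Leave the two open buckets hanging in the rotor, do not drag the rotor stand along, and do not disturb the bottle, cups and vial near by.

Things in the scene. Friction and masses are not known exactly. Their poses are not given: they have to be found in the camera images.
- capped_bucket_1_mid (a point): capped bucket, aluminium box 46 x 38 x 78 mm (x, y, z), 0.24 to 0.45 kg; this point is its centre, 56 mm above its underside. z up the bucket, x away from the rotor hub, y the pivot axis. Grey cap 50 x 42 mm, top 83 mm above the underside; on it a grip ridge 12 mm thick (x), 34 mm long (y), top 112 mm above the underside. Ridge centre: 42 mm above this point. Swings freely about y.
- capped_bucket_2_mid (a point): centre of the other capped bucket: identical, axes likewise, hung opposite the first. Both hang by steel saddle lugs (27 mm out on each y side, 45 to 71 mm above the underside), whose notches, open downwards, sit over fixed 8 mm pins; hung, the pin is 2 mm above this point; notch walls reach 13 mm below the pin's centre, play 1.5 mm. Raised upright by 20 mm it is clear.
- open_bucket_1_mid (a point): centre (half-way up, 39 mm above the underside) of an open, empty bucket of the same 46 x 38 x 78 mm body, no cap: a black tube adapter with four holes shows in its mouth. z up along the bucket, x away from the hub, y the pivot axis. Hangs on its two pins, its top at 115 mm above the bench; stays there.
- open_bucket_2_mid (a point): the same point of the other open bucket, axes likewise
- fork_1 (a point): fixed to the rotor: where the centre of open_bucket_1 (point open_bucket_1_mid) is when it hangs properly in its fork
- fork_2 (a point): the same for open_bucket_2 and its fork
- rotor_stand: loose heavy stand with a dark round foot, 128 mm diameter, 2.4 kg with the rotor on it; origin: centre of its underside on the bench, z up. Capped buckets hanging in its rotor have their underside 37 mm and their ridge top 149 mm above the bench.
- rotor_hub (a point): centre of the aluminium four-place rotor, 95 mm above the bench, level with the pins; it turns about the vertical spindle with slight friction. Square hub with a dark nut (26 mm diameter, top 124 mm above the bench); four forks at right angles, prongs 58 mm apart inside, tops 104 mm above the bench, ends 86 mm from the axis; pins 75 mm from the axis.
- bucket_rack: white plastic carrying rack, fixed, 66 (x) x 140 (y) mm; origin: centre of its underside. Two open pockets side by side along y, 58 (x) x 52 (y) mm inside, floor 6 mm and wall tops 26 mm above the bench; between them, across the middle in the x direction, a steel wire handle arch 60 mm wide, top 115 mm above the bench.
- pocket_1 (a point): centre of the floor of one rack pocket (on the rack's +y side), axes as the rack's: a bucket set in with its y along the rack's y has 6 to 7 mm play on each side; standing on the floor its centre point is 56 mm above this point
- pocket_2 (a point): centre of the floor of the other pocket (rack's -y side), likewise
- diluent_bottle: bystander: white bottle with blue cap, 68 mm diameter, 164 mm tall; origin: centre of its underside
- specimen_cup_1: bystander: specimen cup with yellow screw lid, 64 mm diameter, 71 mm tall; origin: centre of its underside
- specimen_cup_2: bystander: specimen cup with orange screw lid, 64 mm diameter, 71 mm tall; origin: centre of its underside
- control_vial: bystander: small brown vial with red cap, 25 mm diameter, 48 mm tall; origin: centre of its underside
Things that resemble listed ones, but are neither listed nor needed, are in the scene too. What is shaped like the part that bears open_bucket_2_mid but red is not meant.

How it is judged:
By the outcome, as a careful person would: the job done as asked, in the order asked, and still so for the second after the job is handed in, with the robot touching nothing.
It also fails if it takes over 58 s, if anything falls off the work surface, if the arm or the gripper's body presses on something with over 40 N, if the wrist force passes 120 N, or if a joint passes its speed limit or range.

ROBOT

A 7-joint arm with a two-finger parallel gripper is mounted at the origin on a cart in front of the work surface, level with it; the furniture and walls round the work are solid. World frame = base frame: x ahead of the robot, y to its left, z up, the work surface at z = 0. Lengths are in m, angles in rad, forces in N, time in s.
With the tool pointing down it reaches from about 0.4 to 0.85 m from the base axis. Payload 6.9 kg.
Tool frame: the origin (TCP) lies midway between the tips of the shut fingers; the grasp point (between the pads) lies behind it (ctrl.pinch_z is the z of the grasp point in the tool frame, in m); z points along the fingers, y is the line along which they close (so a half turn about z gives the same grasp; the last joint's range is limited). The gripper opens to 85 mm and grips with 20 to 120 N. Pads are 22 mm wide; open, the fingers measure 114 mm over their backs; the gripper's body (76 mm by 85 mm) begins 54 mm behind the grasp point. The pads swing forward as they close: fully open they stand 13 mm farther back than shut.
Start: joints at [-1.04, 0.507, -0.238, 1.5, 0.126, 1.149, -0.155], TCP at [0.258, 0.569, 0.231] pointing down, gripper open.
Joint ranges: [-3.08, 3.08], [-0.24, 2.05], [-1.43, 1.35], [0, 2.5], [-1.52, 4.66], [0.17, 1.96], [-2.89, 2.89]. Speed limits (rad/s): [2.39, 2.39, 3.14, 3.14, 3.14, 3.14, 3.14].

INTERFACE

Orientations are given as a unit quaternion [w, x, y, z].
In Python, from station import ctrl, get_state, vision, ticket, models gives the robot as it stands. Calls block until the motion is done:
- ctrl.movep(position, orientation): joint-space move of the TCP to a pose.
- ctrl.movel(position, frame=None, max_speed=0.15): straight line of the TCP; frame=None keeps the orientation; max_speed is the mean speed in m/s.
- ctrl.set_joints(angles): joint-space move.
- ctrl.ungrasp() and ctrl.close_gripper(force=None): open the fingers fully, or close them until they stop; force is the grip in N (None keeps the last).
- ctrl.pause(seconds).
- ctrl.ik(position, orientation): joint angles nearest the present ones, or None.
- get_state(): the state.
- vision.grab_frame(name): name is "scene" or "top"; returns (picture, depth): 384x512x3 uint8, blue, green, red; 384x512 float32, m along the optical axis (not along the pixel's ray), 0 where there is no reading.
- vision.camera_info(name): a dict with "mtx" (3x3 intrinsics, pixels), "dist_coeffs" ([k1, k2, p1, p2, k3] as OpenCV has them; the pictures are not rectified), "R" (3x3) and "t" (3): a world point X has camera coordinates R X + t. Camera axes: x right, y down, z forward; pixel columns grow to the right and rows downward; lengths in m; the calibration is good to about 2 mm. A picture is of the moment at which its call begins. camera_info takes no time and is no camera call.
A pose or a line that the arm cannot do raises ctrl.Unreachable and nothing moves.
- ticket.close_job(): hands the job in; it is judged then, once.
Trained networks look in the newest picture that a camera, given by its name, has taken for a name from the list of things; names that differ only in an ending like _2 or _b are one class to them, and where a whole thing is asked for, a point or a joint stands for the part that bears it (a point fixed in the world has none). Each returns a list of dicts, best first, with "p" (0 to 1); they miss things now and then, are a little off and sometimes report something else, mostly with a low value. They report only what shows in the picture. A call takes as long as a camera call. They do not tell look-alikes from the thing itself.
- models.recognise(camera, target): "point" ([column, row] in pixels, amid what is visible of it).
- models.masks_of(camera, target): "mask" (384x512 bool, what is visible of it) and "point" ([column, row] in pixels, amid what is visible of it).
The state is a dict: "time": time; "qpos": joint angles; "qd": joint speeds; "tau": joint torques, N m; "tcp_pos": TCP position; "eef_rot": TCP orientation; "contact_force": force on the tool from outside, world axes, zero at the start; "wrist_torque": the same for the moment, N m; "width": finger opening in m; "gripper_force": force on a finger pad.
Only numpy, scipy, OpenCV 4.12 (cv2) and the standard library are available. Lean on these libraries where they do the work, as an engineer would, in place of code of your own. Each camera call takes 0.05 s, during which the arm holds its last target. There are 200 camera calls.

## Working session

There is one attempt and no reset: what is moved stays moved. The work goes in short steps, each a Python script; the robot and the scene stay as the last script left them, time stands still between calls to the robot, and variables do not carry over. Pictures are saved under pics/ and viewed, at most 10 in all, crops included, and the job is handed in when it is done.

```bash
ls; mkdir -p pics; python3 - <<'E'
from station import ctrl,get_state,vision
import cv2,numpy as np
for n in("scene","top"):
    p,d=vision.grab_frame(n); cv2.imwrite(f"pics/{n}0.png",p); np.save(f"pics/{n}0.npy",d)
    c=vision.camera_info(n); print(n,c["mtx"],c["dist_coeffs"],c["R"],c["t"])
s=get_state(); print(s["time"],s["tcp_pos"],s["eef_rot"],s["contact_force"],ctrl.pinch_z)
a=np.hstack([cv2.imread("pics/scene0.png"),cv2.imread("pics/top0.png")])
E
```

```text
pics
scene [[377.42747995   0.         261.56265587]
 [  0.         377.42747995 190.80127772]
 [  0.           0.           1.        ]] [-0.02743286  0.          0.          0.          0.        ] [[-0.62065278 -0.7840651  -0.00566191]
 [-0.34051196  0.27603406 -0.89880855]
 [ 0.70628729 -0.55592007 -0.43830485]] [0.4679591  0.22293369 0.63375763]
top [[458.018506     0.         256.33735266]
 [  0.         458.018506   194.19512329]
 [  0.           0.           1.        ]] [-0.02562499  0.          0.          0.          0.        ] [[-0.0123642  -0.99985085 -0.01205866]
 [-0.99595537  0.01338755 -0.08884639]
 [ 0.08899458  0.01091137 -0.99597234]] [0.20595995 0.51968725 0.96802345]
0.1 [0.25803929 0.56873976 0.23051801] [-1.49724182e-04  2.11289679e-01  9.77423147e-01 -8.00279497e-04] [-1.09638979 -0.91686358  0.2224556 ] -0.0187
```

View pics/top0.png

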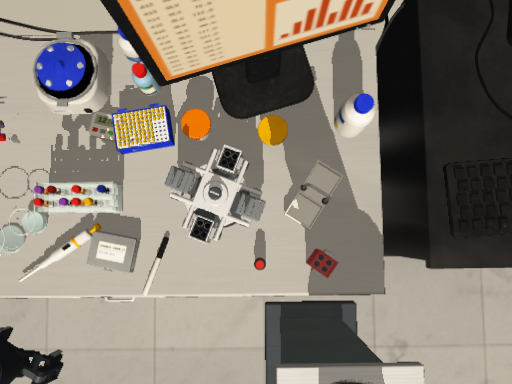

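View pics/scene0.png

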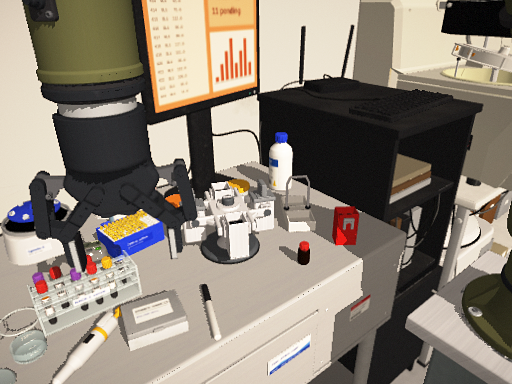

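The top view shows the hub at about (215,192). The capped buckets are at (182,180) and (247,204), and the open ones with black adapters at (229,160) and (202,226). The rack is at (313,195), with its arch across it. The candidates for a capped bucket are those two, the open two, and the red look-alike at (322,263). By the ridge and grey cap I choose (182,180) and (247,204), and I'll check them in a crop.

```bash
cat > h.py <<'E'
import numpy as np,cv2
from station import ctrl,get_state,vision,ticket,models
def cloud(name,d):
    c=vision.camera_info(name);K=np.array(c["mtx"]);R=np.array(c["R"]);t=np.array(c["t"])
    v,u=np.mgrid[:384,:512]
    n=cv2.undistortPoints(np.stack([u,v],-1).reshape(-1,1,2).astype(float),K,np.array(c["dist_coeffs"])).reshape(384,512,2)
    P=np.dstack([n*d[...,None],d]); W=(P-t)@R; W[d<=0]=np.nan
    return W
E
python3 - <<'E'
from h import *
p=cv2.imread("pics/top0.png");d=np.load("pics/top0.npy");W=cloud("top",d);np.save("pics/W.npy",W)
cv2.imwrite("pics/crop.png",cv2.resize(p[130:270,150:360],None,fx=3.8,fy=3.8,interpolation=cv2.INTER_CUBIC))
z=W[...,2]
def comps(m,box,lab):
    r0,r1,c0,c1=box;M=np.zeros_like(m);M[r0:r1,c0:c1]=m[r0:r1,c0:c1]
    n,L,S,C=cv2.connectedComponentsWithStats(M.astype(np.uint8))
    for i in range(1,n):
        if S[i,4]<6: continue
        q=W[L==i]; (cx,cy),wh,a=cv2.minAreaRect(q[:,:2].astype(np.float32)*1000)
        print(lab,S[i,4],C[i].round(1),"mean",q.mean(0).round(4),"rect",np.round([cx,cy,*wh,a],1))
rot=(135,255,155,275);rack=(150,240,275,350)
comps(z>0.134,rot,"ridge");comps((z>.108)&(z<.13),rot,"cap");comps((z>.05),rack,"arch");comps((z>.015)&(z<.05),rack,"rack")
print("bench z",np.nanmedian(z[270:290,200:290]))
for n,(u,v) in dict(hub=(215,192),monitorbase=(260,85),mon=(200,75),mon2=(250,65),bottle=(363,104),yel=(272,130),ora=(195,124),vial=(260,264),blue=(145,125)).items(): print(n,W[v,u].round(3))
E
```

```text
ridge 133 [177.  178.1] mean [0.5444 0.3491 0.1461] rect [545.2 350.   13.3  33.4  67.2]
ridge 122 [249.8 205.9] mean [0.4894 0.2106 0.1469] rect [489.3 210.9  13.2  33.6  67.6]
cap 124 [229.5 158.3] mean [0.5867 0.2507 0.113 ] rect [585.5 248.9  45.3  46.   68.7]
cap 413 [180.3 180.1] mean [0.5436 0.3476 0.1194] rect [544.9 350.1  51.   49.8  70.8]
cap 327 [215.3 193.3] mean [0.517  0.2792 0.115 ] rect [517.3 279.4  45.8  45.9  89.4]
cap 431 [250.1 207.1] mean [0.4886 0.2107 0.1193] rect [489.6 210.7  50.6  47.   69.1]
cap 137 [201.7 229. ] mean [0.4472 0.3064 0.1127] rect [447.5 307.5  52.3  45.7  68.2]
arch 108 [318.1 190.8] mean [0.5202 0.0753 0.1045] rect [520.9  75.   58.3   6.8  57. ]
rack 662 [313.9 194.6] mean [0.5199 0.0746 0.0245] rect [520.4  74.6  66.5 140.2  56.7]
bench z -0.001015198011181617
hub [0.519 0.279 0.124]
monitorbase [0.769 0.188 0.013]
mon [0.799 0.325 0.   ]
mon2 [0.774 0.208 0.123]
bottle [ 0.679 -0.006  0.163]
yel [0.653 0.164 0.07 ]
ora [0.668 0.326 0.07 ]
vial [0.374 0.193 0.047]
blue [0.674 0.438 0.043]
```

View pics/crop.png

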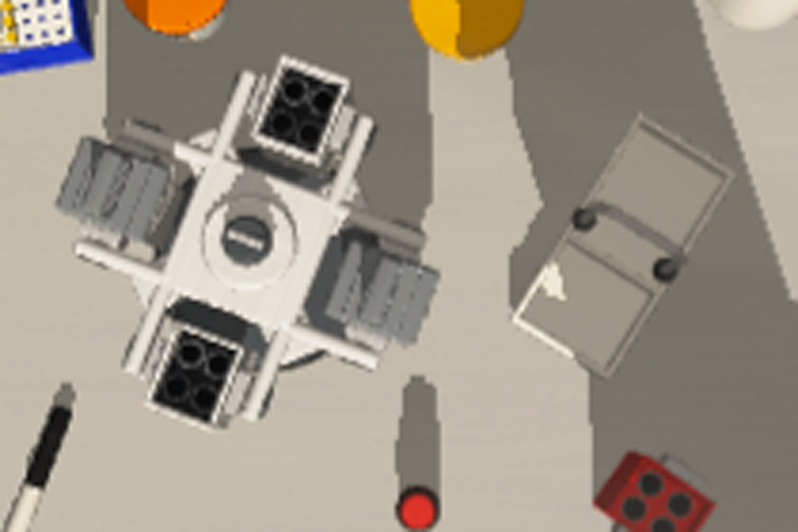

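The crop confirms the choice: A at (177,178) and B at (250,206) have grey caps and ridges. Their ridge sizes and heights match, and both sit 75 mm from the hub. Next I check the pocket profile and the reach of every waypoint.

```bash
cat >> h.py <<'E'
def q(th): a=np.radians((th+90)/2); return [0,np.cos(a),np.sin(a),0]
A=np.array([.5450,.3499]);B=np.array([.4895,.2108]);TH=68.2
RK=np.array([.5204,.0746]);TR=56.7
yr=np.array([np.cos(np.radians(TR+90)),np.sin(np.radians(TR+90))])
E
python3 - <<'E'
from h import *
W=np.load("pics/W.npy");p=W[150:240,275:350].reshape(-1,3);p=p[~np.isnan(p[:,0])]
xr=np.array([yr[1],-yr[0]]);e=p[:,:2]-RK;ex=e@xr;ey=e@yr
for y in range(-76,78,4):
    m=(abs(ey*1000-y)<2)&(abs(ex)<.022); print(y,(np.median(p[m,2])*1000).round(0) if m.any() else None,end="; ")
print()
np.set_printoptions(precision=2,suppress=True)
for P,t in((A,TH),(B,TH),(RK+.037*yr,TR),(RK-.037*yr,TR)):
    for z in(.123,.27): print(P,z,ctrl.ik([*P,z],q(t)))
E
```

```text
-76 -1.0; -72 None; -68 23.0; -64 5.0; -60 5.0; -56 4.0; -52 5.0; -48 5.0; -44 5.0; -40 5.0; -36 5.0; -32 5.0; -28 5.0; -24 5.0; -20 4.0; -16 None; -12 None; -8 24.0; -4 25.0; 0 111.0; 4 25.0; 8 24.0; 12 24.0; 16 6.0; 20 5.0; 24 5.0; 28 5.0; 32 5.0; 36 5.0; 40 5.0; 44 5.0; 48 4.0; 52 5.0; 56 5.0; 60 5.0; 64 4.0; 68 24.0; 72 -1.0; 76 -1.0; 
[0.55 0.35] 0.123 [-0.49  0.64 -0.2   1.58  0.15  0.94  0.45]
[0.55 0.35] 0.27 [-0.48  0.52 -0.22  1.37  0.11  1.27  0.48]
[0.49 0.21] 0.123 [-0.32  0.48 -0.19  1.89  0.12  0.78  0.61]
[0.49 0.21] 0.27 [-0.33  0.33 -0.18  1.68  0.06  1.14  0.67]
[0.49 0.09] 0.123 [-0.2   0.44 -0.06  1.98  0.04  0.73  0.71]
[0.49 0.09] 0.27 [-0.25  0.27  0.02  1.76 -0.01  1.11  0.76]
[0.55 0.05] 0.123 [-0.13  0.51 -0.03  1.84  0.02  0.8   0.83]
[0.55 0.05] 0.27 [-0.18  0.36  0.05  1.63 -0.02  1.15  0.87]
```

```bash
python3 - <<'E'
from h import *
np.set_printoptions(precision=3,suppress=True)
def st(l): s=get_state();print(l,round(s["time"],2),s["tcp_pos"],s["width"],s["gripper_force"],s["contact_force"])
ctrl.movep([*A,.24],q(TH));st("above")
ctrl.movel([*A,.124],max_speed=.1);st("down")
ctrl.close_gripper(force=50);st("closed")
p,d=vision.grab_frame("scene");cv2.imwrite("pics/g1.png",cv2.resize(p[150:290,120:320],None,fx=4,fy=4,interpolation=cv2.INTER_CUBIC))
E
```

```text
above 1.45 [0.544 0.352 0.24 ] 0.08535808553580188 0.0 [ 0.475  0.484 -0.475]
down 2.76 [0.545 0.35  0.125] 0.08550212117974677 0.0 [-0.436  1.093  0.156]
closed 3.42 [0.545 0.349 0.124] 0.010593250730338595 50.9106570482254 [-1.525 -2.927  3.973]
```

View pics/g1.png

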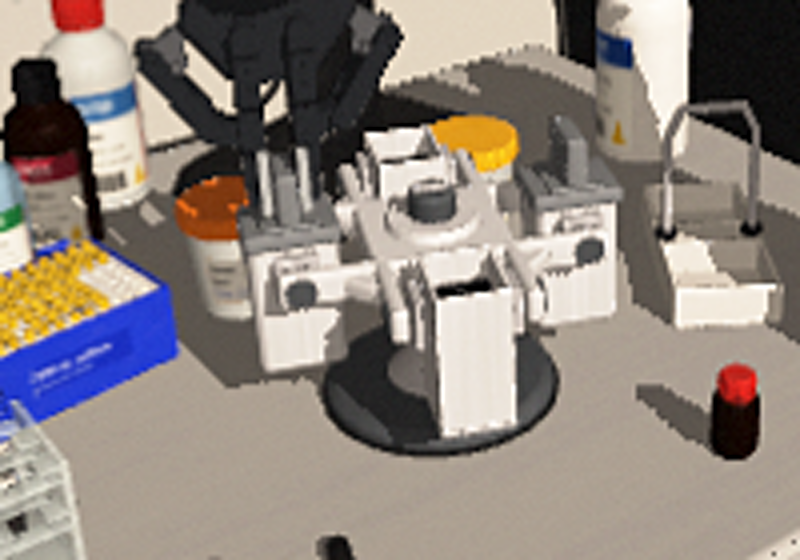

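The pads sit squarely on bucket A's ridge (crop about (285,190)), and the bucket hangs upright. Now I lift it and carry it to the far pocket.

```bash
cat >> h.py <<'E'
np.set_printoptions(precision=3,suppress=True)
def st(l): s=get_state();print(l,round(s["time"],2),s["tcp_pos"],round(s["width"],4),round(s["gripper_force"],1),s["contact_force"]);return s
def lift(P):
    ctrl.movel([*P,.154],max_speed=.04);st("lift30")
    ctrl.movel([*P,.258],max_speed=.1);st("lifted")
def carry(T):
    ctrl.movel([*T,.258],q(TR),max_speed=.12);ctrl.pause(.3);st("over")
def lower(T):
    ctrl.movel([*T,.115],max_speed=.1);ctrl.movel([*T,.097],max_speed=.04);ctrl.pause(.2)
    f0=st("low")["contact_force"][2];z=.097
    while z>.088:
        z-=.001;ctrl.movel([*T,z],max_speed=.02)
        if get_state()["contact_force"][2]-f0>2.5:break
    st("floor")
E
python3 - <<'E'
from h import *
T=RK-.040*yr
lift(A);carry(T)
p,d=vision.grab_frame("scene");cv2.imwrite("pics/c1.png",cv2.resize(p[80:290,170:390],None,fx=2.8,fy=2.8))
E
```

```text
lift30 4.38 [0.545 0.35  0.154] 0.0111 49.9 [ 0.108 -0.245 -3.076]
lifted 5.57 [0.545 0.35  0.257] 0.0107 50.0 [-0.236  0.529 -3.244]
over 8.49 [0.554 0.053 0.258] 0.011 49.9 [-0.422  0.059 -4.375]
```

View pics/c1.png

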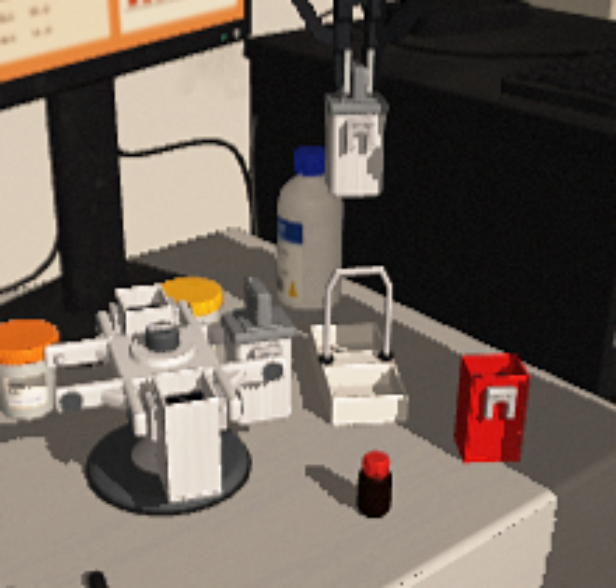

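The bucket hangs upright in the gripper at (357,140), above the far pocket. Bucket B and the open buckets are undisturbed. Lowering it now.

```bash
python3 - <<'E'
from h import *
T=RK-.040*yr
lower(T);ctrl.ungrasp();st("open")
ctrl.movel([*T,.2],max_speed=.12)
ctrl.movep([*B,.26],q(TH));st("aboveB")
p,d=vision.grab_frame("scene");cv2.imwrite("pics/c2.png",cv2.resize(p[80:290,170:390],None,fx=2.8,fy=2.8))
E
```

```text
low 10.93 [0.554 0.053 0.097] 0.0113 49.9 [ 0.056 -0.384 -3.971]
floor 11.93 [0.554 0.053 0.094] 0.011 50.9 [-1.786 -0.138  4.658]
open 12.63 [0.554 0.053 0.093] 0.0852 0.0 [ 0.832 -0.419  0.048]
aboveB 14.43 [0.489 0.21  0.26 ] 0.0854 0.0 [-0.307 -0.521  0.172]
```

View pics/c2.png

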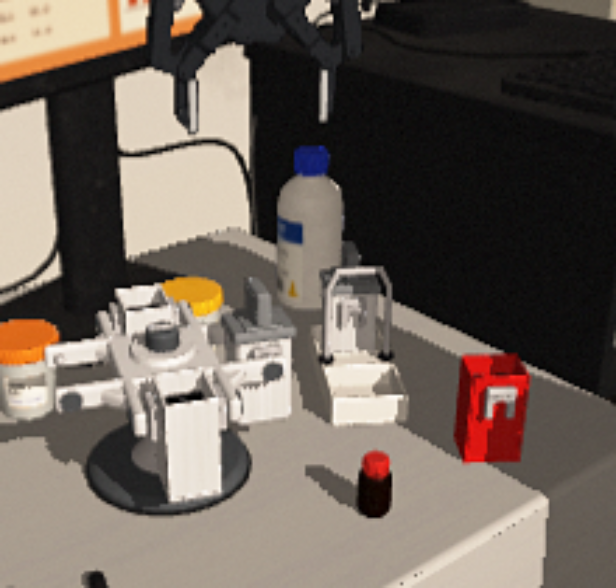

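Bucket A stands upright in the far pocket at (350,310), and the rotor with B looks unchanged (ridge at (258,300)). Next is B.

```bash
python3 - <<'E'
from h import *
a=cv2.imread("pics/c1.png").astype(int);b=cv2.imread("pics/c2.png").astype(int)
print("B region change",abs(a-b)[270:430,210:300].max(-1).mean())
ctrl.movel([*B,.124],max_speed=.1);st("down")
ctrl.close_gripper(force=50);s=st("closed")
if s["width"]<.009: raise SystemExit("no grip")
lift(B);T=RK+.040*yr;carry(T)
p,d=vision.grab_frame("scene");cv2.imwrite("pics/c3.png",cv2.resize(p[80:290,170:390],None,fx=2.8,fy=2.8))
E
```

```text
B region change 6.343472222222222
down 15.98 [0.49  0.211 0.125] 0.0851 0.0 [-0.583 -0.344 -0.078]
closed 16.65 [0.489 0.21  0.124] 0.0107 50.2 [-0.878 -3.278  4.309]
lift30 17.55 [0.489 0.211 0.154] 0.011 49.0 [ 0.231 -0.991 -4.998]
lifted 18.74 [0.489 0.211 0.257] 0.011 49.0 [ 0.558 -0.188 -4.254]
over 20.14 [0.487 0.097 0.258] 0.0111 48.9 [ 0.752  0.195 -4.977]
```

View pics/c3.png

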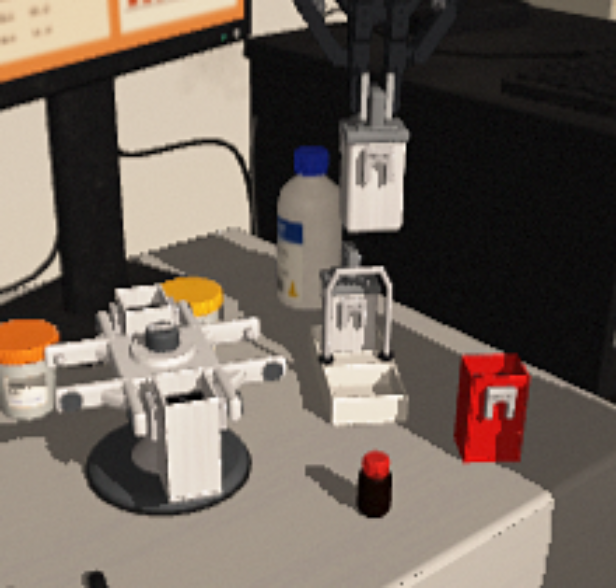

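Bucket B hangs upright at (373,175) above the near pocket, and A and the open buckets are in place. Lowering B.

```bash
python3 - <<'E'
from h import *
T=RK+.040*yr
lower(T);ctrl.ungrasp();st("open")
ctrl.movel([*T,.24],max_speed=.12);ctrl.movep([.40,.40,.32],q(65));ctrl.pause(.5);st("clear")
a,_=vision.grab_frame("scene");b,d=vision.grab_frame("top")
cv2.imwrite("pics/fin.png",np.hstack([cv2.resize(a[130:290,180:380],(400,320)),cv2.resize(b[90:280,150:385],(396,320))]))
W=cloud("top",d)
for n,m in(("rack",(slice(140,245),slice(275,360))),):
    w=W[m].reshape(-1,3);w=w[(w[:,2]>.105)];e=w[:,:2]-RK;ey=e@yr
    for s in(1,-1):
        k=w[(ey*s>.02)];print(s,k.mean(0),k[:,2].max(),"target",RK+s*.04*yr)
E
```

```text
low 22.57 [0.487 0.097 0.097] 0.0114 49.0 [ 0.255  0.138 -4.348]
floor 23.57 [0.487 0.096 0.094] 0.0109 50.3 [-2.235 -0.85   5.954]
open 24.28 [0.487 0.097 0.093] 0.0854 0.0 [ 0.107  0.185 -0.689]
clear 27.39 [0.4  0.4  0.32] 0.0855 0.0 [-0.357  0.627 -0.401]
1 [0.487 0.098 0.116] 0.12080303117126444 target [0.487 0.097]
-1 [0.553 0.054 0.116] 0.12171503942472867 target [0.554 0.053]
```

View pics/fin.png

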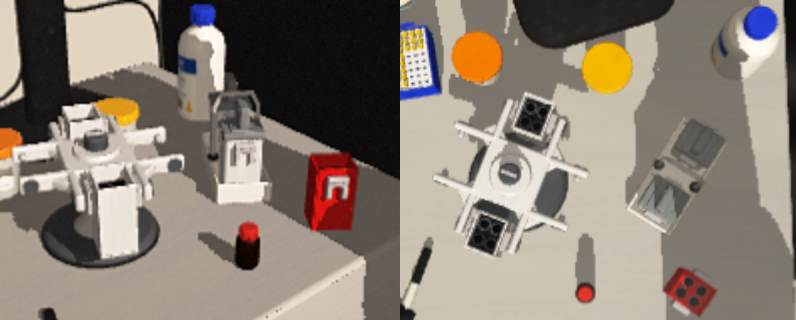

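Both buckets stand upright in their pockets (right half: (695,150) and (665,195)). The open buckets hang in the rotor at (533,115) and (487,233), and the bystanders have not moved.

```bash
python3 -c "
from station import ticket;print(ticket.close_job())"
```

```text
the job is handed in; nothing more can be done
None
```

Both capped buckets stand upright in their own rack pockets, the open buckets still hang in the rotor, nothing else moved in the final views, and I handed the job in at about 27 s of the 58 s allowed.

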